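# Release and slide back the terminal cover

### The job

Press the orange snap tab on the green terminal box fully in, then push the released grey cover along the box, away from its seat and over the tab, until the whole terminal opening is uncovered, and leave the cover lying flat on the box. Only press and push: do not lift or tip the cover, do not touch the terminals underneath, and leave the other things on the bench where they are.

Things in the scene. Friction and masses are not known exactly. Their poses are not given: they have to be found in the camera images.
- terminal_box: Green metal terminal box fixed to the bench, 230 long (its x) x 104 wide (y), in mm; origin under its centre on the bench, z up, yaw up to 70 degrees either way. Flat deck 55 above the bench. The cover slides to +x. Along x: bare apron -115 to -74, cover's seat -74 to +11, tab +12.5 to +48.5, free deck up to an end stop (9 high) at +107. Cable glands, below the deck, at the +x end.
- apron (a point): Point on the deck behind the cover, 98 behind the box's centre (box x = -98, y = 0): bare deck with room for a fingertip to come down behind the ledge. Only two 6 high stops at |y| 36 to 46.5, x about -78, stand there, which keep the cover from going backwards.
- opening (a point): Centre of the terminal opening, at deck height: a rectangular hole in the deck, box x -66 to +4, |y| < 35, 35 deep, hidden by the cover at the start. Kerbs 9 high at |y| 46.5 to 52 along the deck guide the cover; beside the seat (x -74 to +4) steel lips reach in over it to |y| = 41, top 12 above the deck, and hold it down.
- cover: Loose grey cover plate 84 (x) x 90 (y), about 180 g, top 7.5 above its origin (centre of its underside); axes as the box's, 1.5 play each side. Seated, its origin is at box x -33 to -31, z 55, its front edge 1.5 to 3.5 short of the tab, which blocks it until pressed in. The opening is uncovered from box x = +46 on; the end stop ends the travel at +65. Sliding takes 1 to 3 N.
- cover_ledge (a point): Centre (in height and width) of the push face of the cover's yellow ledge: an 8 thick, 64 wide bar standing along the cover's rear (-x) edge, from 7.5 to 21.5 above the cover's underside. The face looks to -x, flush with the cover's rear edge; this point is 42 behind the cover's origin and 14.5 above the deck.
- tab_top (a point): Centre of the top face of the orange snap tab, 36 (x) x 26 (y), at x = +30.5, y = 0 in the box's frame, standing 8 to 10 above the deck at the start and flush with the deck when pressed in. z up.
- tab (a joint): Travel of the tab straight down, m: 0 to 0.002 at the start (standing proud), 0.010 flush with the deck (limit 0.0105). Moves with about 6 N, has no return spring: it stays in where it is pressed to. The cover can pass over it from about 0.008.
- terminals: Black terminal strip with brass screws, fixed inside the opening, 56 x 48, its highest points (brass screw tops) 13 below the deck; origin at the centre of its underside. Not to be touched.
- screwdriver: Bystander: loose screwdriver lying on the bench beside the box, about 130 from the box's centre line on its +y side; origin near its middle.
- screw_jar: Bystander: amber jar, 52 across, 70 high, beside the box, 125 to 145 from its centre line on its -y side; origin under its centre.
- punch: Bystander: upright turned steel punch, 44 across the foot, 60 high, also on the box's -y side; origin under its centre.
- oil_bottle: Bystander: blue bottle with a red cap, 60 across, 160 high, on the left of the bench; origin under its centre.
- tape_roll: Bystander: cardboard roll core lying flat, 100 across, 48 high, on the right; origin under its centre.
- mug: Bystander: white mug, 80 across, 90 high, on the left; origin under its centre.
- cutting_die: Bystander: plywood cutting die with upright steel rules, 100 x 160 x 26 high, on the right of the bench; origin under its centre.
Not all that is in view belongs to the job. What is meant by the cover is not pink or purple, and is the smaller of those in its own colour.

How it is judged:
On the way, in this order (a step that is already met when the one before it is completed fails the run):
1. the tab is pressed in while the cover is still on its seat (value of joint tab above 0.008 m and x of cover in the frame of terminal_box below -0.015 m), for 0.2 s.
2. the cover is pushed off its seat, past the terminal opening (x of cover in the frame of terminal_box above 0.0455 m), for 0.1 s.
At the end, for the whole second after the job is handed in: The cover lies still and flat (within 0.06 rad) on the box's deck between the kerbs, its origin at least 45.5 mm ahead of the box's centre so that the terminal opening is uncovered, and the tab is still in (at least 7.5 mm) (x of cover in the frame of terminal_box between 0.0455 and 0.07 m and y of cover in the frame of terminal_box between -0.006 and 0.006 m and z of cover in the frame of terminal_box between 0.052 and 0.059 m and angle between cover's own z axis and vertical below 0.06 rad and value of joint tab above 0.0075 m and linear speed of cover below 0.01 m/s); the robot touches nothing.
It fails at once if the cover is lifted more than 10 mm off the deck (z of cover in the frame of terminal_box above 0.065 m).
It fails at once if the cover is tipped by more than 0.25 rad (angle between cover's own z axis and vertical above 0.25 rad).
It fails at once if the terminals are touched by the robot (contact force between any of the arm, the fingers and terminals above 1 N).
It fails at once if another thing on the bench is moved more than 30 mm (distance of any of screwdriver, screw_jar, punch, oil_bottle, tape_roll, mug, cutting_die from where it was at the start of the episode above 0.03 m).
It also fails if it takes over 43 s, if anything falls off the work surface, if the arm or the gripper's body presses on something with over 40 N, if the wrist force passes 120 N, or if a joint passes its speed limit or range.

### The arm

A 7-joint arm with a two-finger parallel gripper is mounted at the origin on the work surface. World frame = base frame: x ahead of the robot, y to its left, z up, the work surface at z = 0. Lengths are in m, angles in rad, forces in N, time in s.
With the tool pointing down it reaches from about 0.425 to 0.875 m from the base axis. Payload 9.9 kg.
Tool frame: the origin (TCP) lies between the finger pads; the fingertips stand robot.tip_reach ahead of it and the grasp point (between the pads) lies 6 mm ahead of it (robot.tip_reach is the distance from the TCP to the fingertips, in m); z points along the fingers, y is the line along which they close (so a half turn about z gives the same grasp; the last joint's range is limited). The gripper opens to 85 mm and grips with 20 to 120 N. Pads are 22 mm wide; open, the fingers measure 114 mm over their backs; the gripper's body (76 mm by 85 mm) begins 54 mm behind the grasp point. The pads swing forward as they close: fully open they stand 13 mm farther back than shut.
Start: joints at [1.06, 0.576, 0.025, 1.437, -0.015, 1.129, -0.057], TCP at [0.279, -0.614, 0.256] pointing down, gripper open.
Joint ranges: [-2.76, 2.76], [-0.34, 2.15], [-1.52, 1.57], [0.19, 2.46], [-1.09, 4.23], [0.17, 1.99], [-2.82, 2.82]. Speed limits (rad/s): [2.22, 2.22, 3.01, 3.01, 3.14, 3.14, 3.14].

### API

Orientations are given as a unit quaternion [w, x, y, z].
In Python, from cell import robot gives the robot as it stands. The module is installed in compiled form; this text tells all that it offers. Calls block until the motion is done:
- robot.reach(position, orientation): joint-space move of the TCP to a pose.
- robot.move_straight(position, rate=0.15, ori=None, stop_force=None): straight line of the TCP; ori=None keeps the orientation; rate is the mean speed in m/s. With stop_force (N) it stops when the force on the tool has changed by that much, and returns True; else False.
- robot.movej(angles): joint-space move.
- robot.ungrasp() and robot.grab(): open the fingers fully, or close them until they stop; the grip force is fixed at half the most.
- robot.sleep(seconds).
- robot.ik(position, orientation): joint angles nearest the present ones, or None.
- robot.sense(): the state.
- robot.snapshot(name): name is "scene" or "top"; returns a dict with "pixels" (420x560x3 uint8, red, green, blue), "mtx" (3x3 intrinsics, pixels), "view" (4x4, takes a point from world to camera coordinates). Camera axes: x right, y down, z forward; pixel columns grow to the right and rows downward; lengths in m; the calibration is good to about 2 mm. A picture is of the moment at which its call begins. There is no depth.
A pose or a line that the arm cannot do raises robot.MotionError and nothing moves.
- robot.job_done(): hands the job in; it is judged then, once.
Trained networks look in a picture, given as the dict that the camera call returned (one of the last four; its "shot" number tells which), for a name from the list of things; names that differ only in an ending like _2 or _b are one class to them, and where a whole thing is asked for, a point or a joint stands for the part that bears it (a point fixed in the world has none). Each returns a list of dicts, best first, with "score" (0 to 1); they miss things now and then, are a little off and sometimes report something else, mostly with a low value. They report only what shows in the picture. A call takes as long as a camera call. They do not tell look-alikes from the thing itself.
- robot.trace(picture, name): "region" (420x560 bool, what is visible of it) and "at" ([row, column] in pixels, amid what is visible of it).
The state is a dict: "t": time; "joint_positions": joint angles; "joint_vel": joint speeds; "joint_efforts": joint torques, N m; "eef_pos": TCP position; "orientation": TCP orientation; "wrist_force": force on the tool from outside, world axes, zero at the start; "moment": the same for the moment, N m; "finger_gap": opening from 0.0 (shut) to 1.0 (fully open); "gripper_force": force on a finger pad.
Only numpy, scipy, OpenCV 4.12 (cv2) and the standard library are available. Lean on these libraries where they do the work, as an engineer would, in place of code of your own. Each camera call takes 0.05 s, during which the arm holds its last target. There are 200 camera calls.

## Working session

There is one attempt and no reset: what is moved stays moved. The work goes in short steps, each a Python script; the robot and the scene stay as the last script left them, time stands still between calls to the robot, and variables do not carry over. Pictures are saved under pics/ and viewed, at most 10 in all, crops included, and the job is handed in when it is done.

```bash
mkdir -p pics; cat > h.py <<'E'
import numpy as np, cv2
from cell import robot
def save(p,n): cv2.imwrite('pics/'+n,p["pixels"][:,:,::-1])
def ray(p,rc):
    K=np.array(p["mtx"]);V=np.array(p["view"]);R=V[:3,:3];c=-R.T@V[:3,3]
    d=R.T@np.linalg.solve(K,[rc[1],rc[0],1.]);return c,d
def atz(p,rc,z):
    c,d=ray(p,rc);return c+d*(z-c[2])/d[2]
def proj(p,X):
    V=np.array(p["view"]);q=np.array(p["mtx"])@(V[:3,:3]@np.array(X)+V[:3,3]);return q[1]/q[2],q[0]/q[2]
E
python3 - <<'E'
from h import *
print(robot.tip_reach, robot.sense()["t"])
H={'terminal_box':.055,'cover':.0625,'cover_ledge':.0765,'tab':.064,'tab_top':.064}
for n in("scene","top"):
    p=robot.snapshot(n);save(p,n+'0.png');c,d=ray(p,(210,280));print(n,c.round(3),p["mtx"][0])
    for k in H:
        for r in robot.trace(p,k)[:4]:
            print(k,round(r["score"],2),np.round(r["at"],1),r["region"].sum(),atz(p,r["at"],H[k]).round(3))
E
```

```text
0.025 0.0
scene [ 1.105 -0.361  0.943] [437.24642335   0.         272.00347525]
terminal_box 0.88 [214.5 306.3] 2909 [0.596 0.075 0.055]
terminal_box 0.19 [206.5 307.5] 148 [0.577 0.093 0.055]
cover 0.91 [133.  317.8] 1465 [0.377 0.276 0.063]
cover 0.9 [289.6 235. ] 1286 [ 0.681 -0.184  0.062]
cover 0.89 [188.6 296.7] 824 [0.517 0.101 0.063]
cover_ledge 0.84 [136.2 316.2] 1442 [0.397 0.254 0.076]
cover_ledge 0.8 [193.5 293.5] 937 [0.535 0.077 0.076]
cover_ledge 0.76 [290.5 233.3] 1278 [ 0.688 -0.191  0.077]
cover_ledge 0.72 [197.1 174. ] 1701 [ 0.376 -0.184  0.077]
tab 0.43 [209.4 304.9] 142 [0.586 0.077 0.064]
tab 0.35 [216.5 301.8] 3094 [0.6   0.058 0.064]
tab_top 0.47 [207.4 305.9] 129 [0.582 0.083 0.064]
top [ 0.334 -0.012  0.988] [389.2332418    0.         282.90697278]
terminal_box 0.61 [188.5 248.8] 3198 [0.569 0.085 0.055]
cover 0.95 [270.9 158.1] 2778 [0.353 0.279 0.062]
cover 0.87 [299.7 343.2] 2620 [ 0.319 -0.158  0.062]
cover 0.66 [173.3 352.9] 1085 [ 0.625 -0.169  0.062]
cover 0.56 [211.6 246. ] 1158 [0.509 0.086 0.062]
cover_ledge 0.8 [304.1 345.6] 2676 [ 0.31  -0.161  0.077]
cover_ledge 0.69 [169.1 351.7] 1036 [ 0.632 -0.163  0.077]
cover_ledge 0.68 [271.6 157.8] 2812 [0.351 0.275 0.077]
cover_ledge 0.56 [211.2 240.2] 1170 [0.507 0.099 0.077]
tab 0.56 [186.1 250.5] 140 [0.573 0.081 0.064]
tab_top 0.43 [187.1 250.8] 170 [0.571 0.08  0.064]
```

View pics/scene0.png

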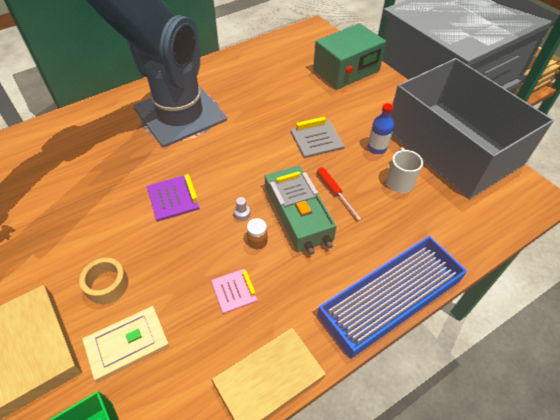

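View pics/top0.png

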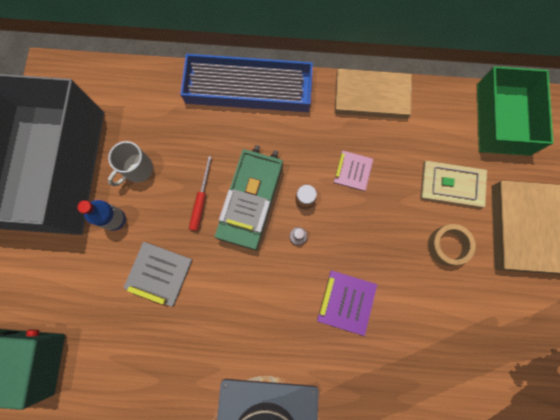

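```bash
cat > fit.py <<'E'
from h import *
from scipy.optimize import minimize
ps=[robot.snapshot(n) for n in("scene","top")]
prism=np.array([[x,y,z] for x in(-.115,.115) for y in(-.052,.052) for z in(0,.056)])
def box(q,P):
    c,s=np.cos(q[2]),np.sin(q[2]);P=np.atleast_2d(P)
    return np.c_[q[0]+c*P[:,0]-s*P[:,1],q[1]+s*P[:,0]+c*P[:,1],P[:,2]]
q0=np.array([.565,.08,-.25]);M=[];dat=[]
for n,p in zip("st",ps):
    hsv=cv2.cvtColor(p["pixels"],cv2.COLOR_RGB2HSV);h,s,v=[hsv[:,:,i].astype(int) for i in range(3)]
    reg=np.zeros((420,560),np.uint8)
    hull=cv2.convexHull(np.float32([proj(p,X)[::-1] for X in box(q0,prism)])).astype(np.int32)
    cv2.fillConvexPoly(reg,hull,1);reg=cv2.dilate(reg,np.ones((13,13)))
    g=((h>45)&(h<100)&(s>60)&(reg>0)).astype(np.uint8)
    g=cv2.morphologyEx(g,cv2.MORPH_OPEN,np.ones((3,3)))
    hh=cv2.convexHull(cv2.findNonZero(g));m=np.zeros_like(g);cv2.fillConvexPoly(m,hh,1);M.append(m)
    o=(h>=9)&(h<19)&(s>215)&(v>180)&(reg>0);o=cv2.erode(reg,np.ones((25,25)))*o
    y=((h>=22)&(h<34)&(s>150)&(v>130)&(reg>0)).astype(np.uint8)
    for k,mm in(("tab",o.astype(np.uint8)),("ledge",y)):
        rc=np.argwhere(mm).mean(0);dat.append((k,p,rc));print(n,k,mm.sum(),rc.round(1))
    im=p["pixels"].copy();
    for mm,c in((m,(255,0,255)),(o.astype(np.uint8),(0,0,255)),(y,(255,0,0))):
        cv2.drawContours(im,cv2.findContours(mm,0,1)[0],-1,c,1)
    ps[len(M)-1]["im"]=im
def cost(q,vs=(0,1)):
    t=0
    for i in vs:
        p=ps[i];a=np.zeros((1680,2240),np.uint8)
        hl=cv2.convexHull(np.float32([proj(p,X)[::-1] for X in box(q,prism)]))
        cv2.fillConvexPoly(a,((hl+.5)*4).astype(np.int32),1)
        t+=(a!=cv2.resize(M[i],None,fx=4,fy=4,interpolation=0)).mean()*1e4
    return t
def fit(vs):
    return min((minimize(cost,q0,args=(vs,),method='Nelder-Mead',options=dict(initial_simplex=q0+np.array([[0,0,0],[.02,0,0],[0,.02,0],[0,0,d]]),xatol=1e-4,fatol=1e-3)) for d in(.12,-.12)),key=lambda r:r.fun)
for vs in((0,),(1,),(0,1)):
    r=fit(vs);print(vs,r.x.round(4),r.fun)
q=r.x;np.save('q.npy',q);c,s=np.cos(q[2]),np.sin(q[2])
for k,p,rc in dat:
    w=atz(p,rc,.063 if k=="tab" else .073)[:2]-q[:2];print(k,"in box:",(c*w[0]+s*w[1]).round(4),(-s*w[0]+c*w[1]).round(4))
ims=[]
for p in ps:
    im=p["im"]
    for X in np.r_[prism[1::2],[[.0125,.013,.064],[.0125,-.013,.064],[.0485,.013,.064],[.0485,-.013,.064],[-.074,.032,.0765],[-.074,-.032,.0765]]]:
        r_,c_=proj(p,box(q,X)[0]);im[int(round(r_)),int(round(c_))]=(0,255,255)
    r_,c_=map(int,proj(p,[*q[:2],.05]));ims.append(cv2.resize(im[r_-55:r_+55,c_-50:c_+50],(400,440),interpolation=0))
cv2.imwrite('pics/fit.png',np.hstack(ims)[:,:,::-1])
E
python3 fit.py
```

```text
s tab 25 [209.4 302.1]
s ledge 121 [176.8 288. ]
t tab 0 [nan nan]
t ledge 31 [224.5 239.4]
(0,) [ 0.5216  0.1017 -0.229 ] 31.76020408163265
(1,) [ 0.549   0.0847 -0.1962] 8.60703656462585
(0, 1) [ 0.5481  0.0864 -0.2073] 49.56951530612244
tab in box: 0.0354 -0.0074
ledge in box: -0.0715 -0.0014
tab in box: nan nan
ledge in box: -0.0736 -0.0039fit.py:20: RuntimeWarning: Mean of empty slice.
  rc=np.argwhere(mm).mean(0);dat.append((k,p,rc));print(n,k,mm.sum(),rc.round(1))
  ret = um.true_divide(
```

View pics/fit.png

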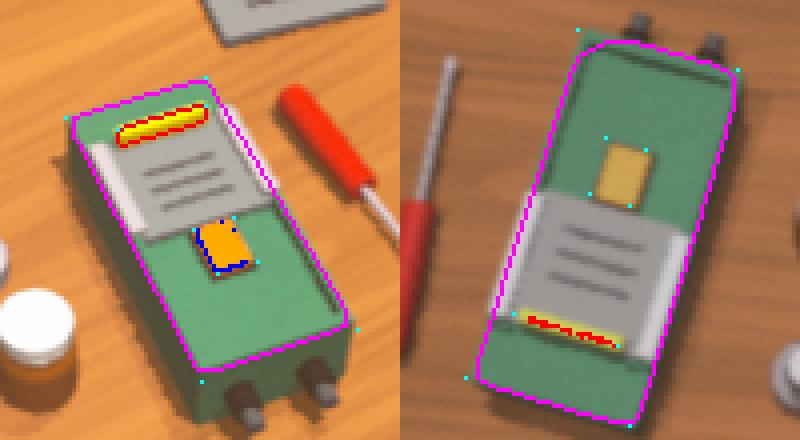

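```bash
cat > fit2.py <<'E'
from h import *
from scipy.optimize import least_squares
from fit import ps,box
q0=np.load('q.npy')
# crop pixels (x,y) with box-frame points
S={(72,118):(-115,-52,55),(207,80):(-115,52,55),(349,322):(115,52,64),(197,370):(115,-52,64),
   (193,230):(12.5,-13,64),(231,218):(12.5,13,64),(256,262):(48.5,13,64),(217,273):(48.5,-13,64)}
T={(476,380):(-115,52,55),(632,425):(-115,-52,55),(583,35):(115,52,64),(738,68):(115,-52,64),
   (610,145):(48.5,13,64),(652,152):(48.5,-13,64),(638,208):(12.5,-13,64),(596,200):(12.5,13,64)}
obs=[]
for i,(D,ox) in enumerate(((S,0),(T,400))):
    r,c=map(int,proj(ps[i],[*q0[:2],.05]))
    for (x,y),P in D.items(): obs.append((i,(r-55+y/4-.5,c-50+(x-ox)/4-.5),np.array(P)/1e3))
def res(q,vs=(0,1)): return np.concatenate([np.array(proj(ps[i],box(q,P)[0]))-rc for i,rc,P in obs if i in vs])
for vs in((0,),(1,),(0,1)):
    r=least_squares(res,q0,args=(vs,),loss='soft_l1');print(vs,r.x.round(4));print(r.fun.reshape(-1,2).round(1).tolist())
np.save('q2.npy',r.x)
E
python3 fit2.py 2>/dev/null | tail -6
```

```text
(0,) [ 0.5471  0.0856 -0.2284]
[[-0.3, -0.7], [-0.6, 0.7], [0.3, 1.3], [0.7, 0.2], [0.0, 0.1], [0.2, -0.1], [-0.4, -0.7], [-0.2, -0.5]]
(1,) [ 0.5459  0.0826 -0.1952]
[[0.5, -0.6], [0.8, 1.8], [-1.8, -0.4], [0.5, 0.9], [-0.6, 0.3], [0.3, -0.1], [0.0, -0.6], [-0.7, -0.4]]
(0, 1) [ 0.5465  0.0842 -0.213 ]
[[0.1, -1.8], [-0.6, -0.5], [-0.0, 1.2], [0.8, 0.4], [0.1, -0.4], [0.2, -0.6], [-0.4, -1.1], [-0.2, -0.8], [-0.4, -2.0], [0.6, 0.3], [-2.2, -0.1], [0.8, 1.0], [-0.9, 0.0], [0.2, -0.4], [-0.1, -1.2], [-1.1, -0.9]]
```

```bash
cat >> h.py <<'E'
from scipy.spatial.transform import Rotation as Ro
q=np.array([.5465,.0842,-.211]);C,Sn=np.cos(q[2]),np.sin(q[2])
def W(x,y,z): return np.array([q[0]+C*x-Sn*y,q[1]+Sn*x+C*y,z])
def inbox(w): d=np.array(w)[:2]-q[:2];return np.array([C*d[0]+Sn*d[1],-Sn*d[0]+C*d[1]])
def quat(s):
    y=s*np.array([-Sn,C,0]);z=np.array([0,0,-1.]);R=np.c_[np.cross(y,z),y,z];k=Ro.from_matrix(R).as_quat();return k[[3,0,1,2]]
E
python3 - <<'E'
from h import *
robot.grab();t=robot.tip_reach;print(t)
P=W(.0310,0,.055+t+.03)
for s in(1,-1): print(s,robot.ik(P,quat(s)))
s=min((s for s in(1,-1) if robot.ik(P,quat(s)) is not None),key=lambda s:abs(robot.ik(P,quat(s))[6]))
print(s);robot.reach(P+[0,0,.06],quat(s));robot.move_straight(P,rate=.1)
ims=[]
for n in("scene","top"):
    p=robot.snapshot(n);r,c=map(int,proj(p,[*q[:2],.06]));ims.append(cv2.resize(p["pixels"][r-55:r+55,c-50:c+50],(400,440),interpolation=2))
cv2.imwrite('pics/above.png',np.hstack(ims)[:,:,::-1]);st=robot.sense();print(st["t"],st["eef_pos"],st["finger_gap"],st["wrist_force"])
E
```

```text
0.025
1 [ 0.20712881  0.67678268 -0.67107974  1.83996514  0.56006407  0.82285094
  0.60953226]
-1 [-0.24412416  0.60549465  0.04584006  1.85701775 -0.0414911   0.67999296
 -1.95595143]
1
5.0917 [0.57721629 0.0778917  0.11070755] 0.006853621487912928 [0.02616667 0.44456547 0.12228306]
```

View pics/above.png

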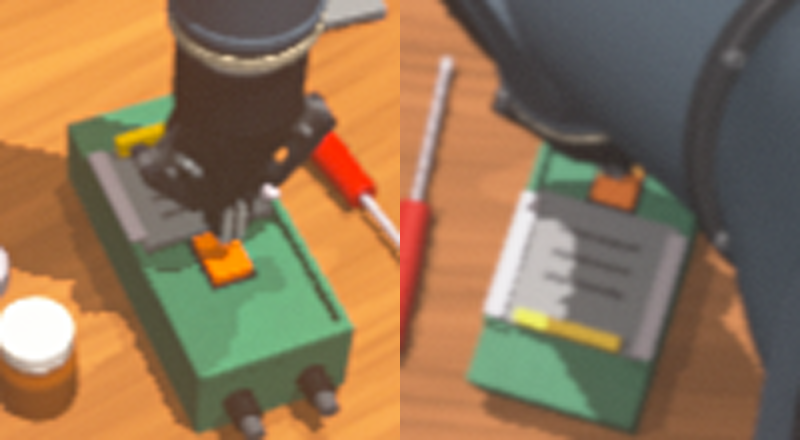

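The fingers (left crop, tips about (232,237)) stand over the tab, centred at (222,255), and clear of the cover. Next I press the tab.

```bash
python3 - <<'E'
from h import *
e=np.array(robot.sense()["eef_pos"]);f0=np.array(robot.sense()["wrist_force"])
z=.074
while z>.0525:   # tip heights, 20 N guard
    hit=robot.move_straight([e[0],e[1],z+.025],rate=.03,stop_force=25)
    s=robot.sense();print(round(z,4),hit,(s["eef_pos"][2]-.025).round(4),(s["wrist_force"]-f0).round(1),round(s["t"],2))
    if hit: break
    z-=.003 if z>.060 else .0015
robot.sleep(.3)
print(robot.sense()["wrist_force"])
robot.move_straight([e[0],e[1],.125],rate=.1)
p=robot.snapshot("scene");r,c=map(int,proj(p,[*q[:2],.06]));cv2.imwrite('pics/pressed.png',cv2.resize(p["pixels"][r-55:r+55,c-50:c+50],(600,660)[:1]*2,interpolation=2)[:,:,::-1])
E
```

```text
0.074 False 0.0738 [-0.2  0.   0.4] 5.61
0.071 False 0.0708 [-0.3 -0.8  0.5] 5.86
0.068 False 0.0678 [ 0.1 -1.1  0.1] 6.11
0.065 False 0.0648 [ 0.2 -0.2  1.1] 6.36
0.062 False 0.0619 [ 0.4 -0.6  0.4] 6.61
0.059 False 0.0589 [0.2 0.1 0.2] 6.86
0.0575 False 0.0575 [-0.8 -0.8  3.1] 7.11
0.056 False 0.056 [-0.4 -0.8  2. ] 7.36
0.0545 False 0.0551 [-3.3 -1.8 11.7] 7.61
0.053 False 0.055 [-8.3 -3.1 28.4] 7.86
[-8.83673981 -3.08911292 27.51819819]
```

View pics/pressed.png

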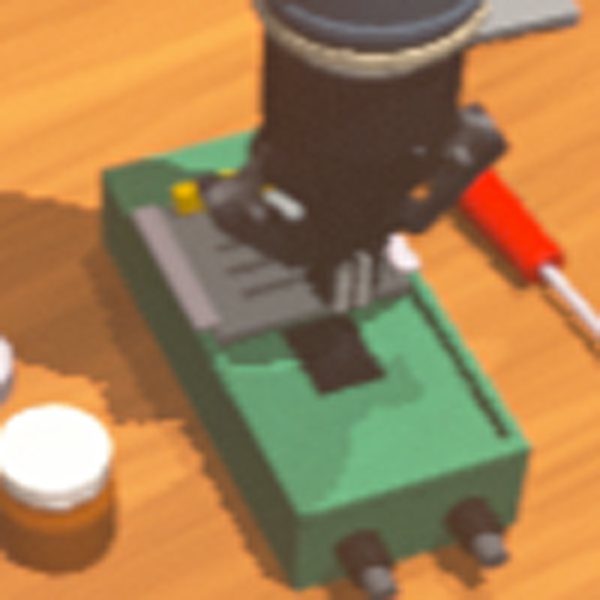

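The tab now sits level with the deck (dark patch around (335,355)) and the tip stopped at z = 0.055. I'll move behind the ledge and come down.

```bash
python3 - <<'E'
from h import *
robot.move_straight(W(-.099,0,.125),rate=.12)
print(robot.move_straight(W(-.099,0,.025+.063),rate=.06,stop_force=10))
s=robot.sense();print(s["t"],s["eef_pos"],inbox(s["eef_pos"]),s["wrist_force"])
ims=[]
for n in("scene","top"):
    p=robot.snapshot(n);r,c=map(int,proj(p,[*q[:2],.06]));ims.append(cv2.resize(p["pixels"][r-55:r+55,c-50:c+50],(400,440),interpolation=2))
cv2.imwrite('pics/apron.png',np.hstack(ims)[:,:,::-1])
E
```

```text
False
10.825 [0.44970546 0.10509678 0.08802428] [-0.09902441  0.00016089] [-0.20465047 -0.12293446  0.48958241]
```

View pics/apron.png

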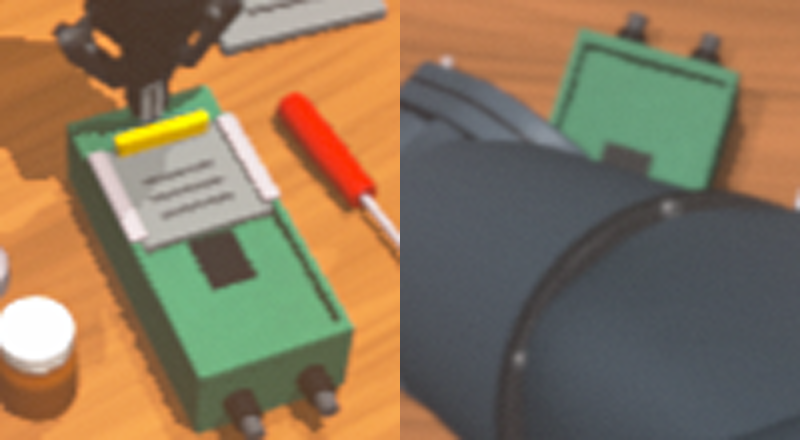

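The tip is on the apron at (150,105), centred behind the ledge (163,133) with clear space. The tab pocket is flush and the cover is still seated. I'll push in guarded segments.

```bash
python3 - <<'E'
from h import *
robot.move_straight(W(-.099,0,.025+.060),rate=.05,stop_force=10)
f0=np.array(robot.sense()["wrist_force"])
for x in(-.090,-.086,-.082,-.078,-.07,-.05,-.03,-.02,-.012):
    hit=robot.move_straight(W(x,0,.085),rate=.04,stop_force=15)
    s=robot.sense();f=np.array(s["wrist_force"])-f0;print(x,hit,inbox(s["eef_pos"]).round(4),(C*f[0]+Sn*f[1]).round(1),f.round(1),round(s["t"],2))
    if hit:break
p=robot.snapshot("scene");r,c=map(int,proj(p,[*q[:2],.06]));cv2.imwrite('pics/push1.png',cv2.resize(p["pixels"][r-55:r+55,c-50:c+50],(600,600),interpolation=2)[:,:,::-1])
E
```

```text
-0.09 False [-0.0897 -0.    ] -0.2 [-0.4 -0.8  0.8] 11.55
-0.086 False [-0.0858  0.    ] -0.6 [-0.5  0.1  0.8] 11.8
-0.082 False [-0.0817  0.    ] 0.1 [0.2 0.6 0.7] 12.05
-0.078 False [-0.0777  0.0001] 0.5 [ 0.2 -1.1 -0.5] 12.3
-0.07 False [-0.0696  0.    ] -0.2 [-0.3 -0.3  0. ] 12.65
-0.05 False [-0.0499  0.    ] -1.0 [-1.1 -0.5  0.9] 13.3
-0.03 False [-0.0299 -0.    ] -1.2 [-1.3 -0.4  1.5] 13.95
-0.02 False [-0.0197  0.    ] -0.2 [-0.3 -0.4  0.5] 14.35
-0.012 False [-0.0117 -0.    ] 0.1 [-0.1 -0.7  0.8] 14.7
```

View pics/push1.png

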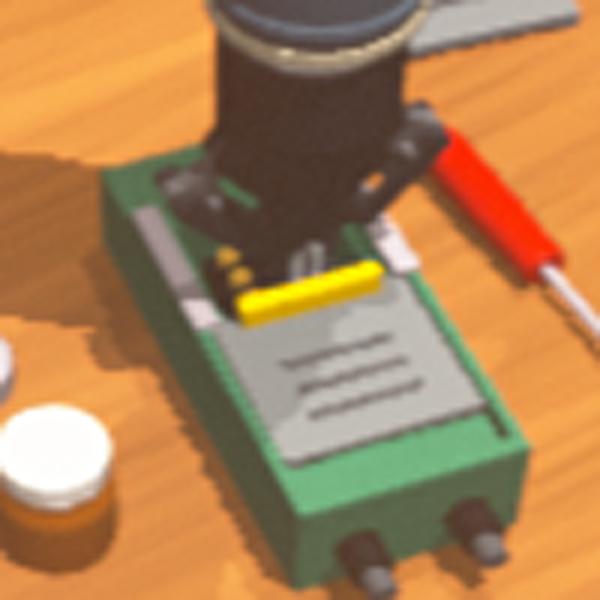

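The cover has slid forward over the tab without jamming. Its front edge runs from (285,465) to (490,405) and the ledge is at (310,292). I'll measure it and finish.

```bash
cat > meas.py <<'E'
from h import *
def ledge(p,name=None):
    hsv=cv2.cvtColor(p["pixels"],cv2.COLOR_RGB2HSV);h,s,v=[hsv[:,:,i].astype(int) for i in range(3)]
    m=(h>=24)&(h<34)&(s>180)&(v>150);rc=np.argwhere(m);b=np.array([inbox(atz(p,x,.074)) for x in rc])
    k=(abs(b[:,0])<.11)&(abs(b[:,1])<.05);return b[k].mean(0)+[.038,0],k.sum()   # cover x,y (ledge middle +38)
E
python3 - <<'E'
from meas import *
p=robot.snapshot("scene");print("ledge",ledge(p))
r,c=map(int,proj(p,[*q[:2],.06]))
for x,y in((388,435),(290,463),(487,407)):
    print("front edge",inbox(atz(p,(r-55+y/5.4545-.5,c-50+x/6-.5),.0625))-[.042,0])
print("tcp",inbox(robot.sense()["eef_pos"]))
E
```

```text
ledge (array([0.04086126, 0.00219703]), np.int64(87))
front edge [0.04312868 0.00118075]
front edge [ 0.04255547 -0.04258658]
front edge [0.04386457 0.04609591]
tcp [-1.20150597e-02  1.03136128e-05]
```

```bash
python3 - <<'E'
from meas import *
print(robot.move_straight(W(.003,0,.085),rate=.03,stop_force=8));robot.sleep(.2)
print(inbox(robot.sense()["eef_pos"]),robot.sense()["wrist_force"])
print(robot.move_straight(W(-.012,0,.085),rate=.05))
robot.move_straight(W(-.03,0,.14),rate=.12)
robot.move_straight(W(-.06,0,.28),rate=.15);robot.sleep(.3)
ims=[]
for n in("scene","top"):
    p=robot.snapshot(n);print(n,ledge(p));r,c=map(int,proj(p,[*q[:2],.06]));ims.append(cv2.resize(p["pixels"][r-55:r+55,c-50:c+50],(400,440),interpolation=2))
cv2.imwrite('pics/end.png',np.hstack(ims)[:,:,::-1]);print(robot.sense()["t"])
E
```

```text
False
[2.99417951e-03 8.31581785e-06] [ 0.94832123 -0.08069133 -0.90634959]
False
scene (array([ 0.0519493 , -0.00061845]), np.int64(126))Traceback (most recent call last):
  File "<stdin>", line 9, in <module>
  File "meas.py", line 5, in ledge
    k=(abs(b[:,0])<.11)&(abs(b[:,1])<.05);return b[k].mean(0)+[.038,0],k.sum()   # cover x,y (ledge middle +38)
           ~^^^^^
IndexError: too many indices for array: array is 1-dimensional, but 2 were indexed
```

```bash
python3 - <<'E'
from meas import *
p=robot.snapshot("scene");im=p["pixels"].copy();r,c=map(int,proj(p,[*q[:2],.06]))
cv2.imwrite('pics/end.png',cv2.resize(im[r-55:r+55,c-50:c+50],(546,600),interpolation=2)[:,:,::-1])
def crop(X): a=proj(p,X);return ((a[1]+.5-c+50)*5.46).round(),((a[0]+.5-r+55)*5.4545).round()
for x in(.046,.052,.057,.065): print(x,"front L/R",crop(W(x+.042,-.045,.0625)),crop(W(x+.042,.045,.0625)),"ledge rear top",crop(W(x-.042,-.032,.0765)),crop(W(x-.042,.032,.0765)))
print("stop",crop(W(.107,-.045,.064)),crop(W(.107,.045,.064)),robot.sense()["t"])
E
```

```text
0.046 front L/R (np.float64(262.0), np.float64(470.0)) (np.float64(443.0), np.float64(411.0)) ledge rear top (np.float64(218.0), np.float64(307.0)) (np.float64(343.0), np.float64(268.0))
0.052 front L/R (np.float64(267.0), np.float64(481.0)) (np.float64(449.0), np.float64(421.0)) ledge rear top (np.float64(223.0), np.float64(316.0)) (np.float64(348.0), np.float64(277.0))
0.057 front L/R (np.float64(272.0), np.float64(489.0)) (np.float64(454.0), np.float64(429.0)) ledge rear top (np.float64(227.0), np.float64(324.0)) (np.float64(353.0), np.float64(285.0))
0.065 front L/R (np.float64(279.0), np.float64(503.0)) (np.float64(461.0), np.float64(443.0)) ledge rear top (np.float64(233.0), np.float64(337.0)) (np.float64(360.0), np.float64(297.0))
stop (np.float64(279.0), np.float64(501.0)) (np.float64(462.0), np.float64(441.0)) 18.2917
```

View pics/end.png

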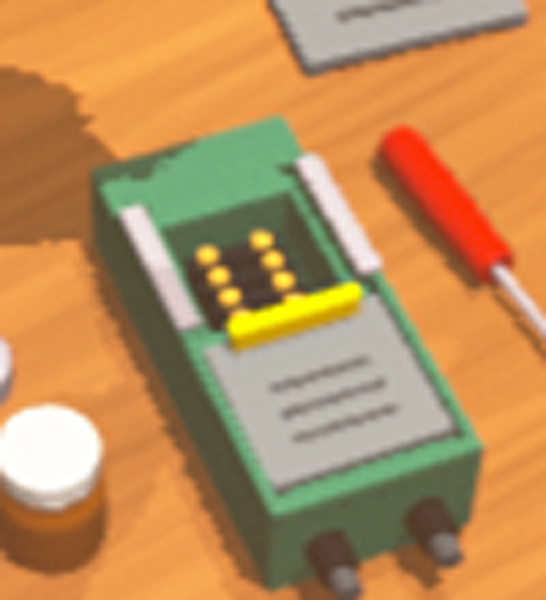

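The cover lies flat. Its front edge, from (275,490) to (462,432), matches x ≈ 0.057, and the opening is uncovered with the terminals visible.

```bash
python3 -c "
from cell import robot
print(robot.job_done())"
```

```text
the job is handed in; nothing more can be done
None
```

I pressed the tab in flush and pushed the cover to about box x = +0.057 m, lying flat with the whole opening uncovered; the job was handed in at about 18 s, and no verdict came back.

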